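Switch the torque bench on in order

TASK

Bring the torque test bench up from cold by touch: with the fingertips, tap the raised half of the red rocker on the bench power box, then of the blue rocker on the torque readout, and last of the green rocker on the load unit's control pod, pushing each fully over so that this half lies level and stays on; the readout must be live before the drive, and the supply before the readout. Press each one lightly, leave the red stop button alone, and grip, lift or shift nothing: the boxes and all the loose tools stay where they are.

Things in the scene. Friction and masses are not known exactly. Their poses are not given: they have to be found in the camera images.
- supply_rocker_spot (a point): Place to touch on the red rocker of the bench power box: top face of its raised half, 15 mm from the pivot line, mid-width. Off: 73 mm above the bench, the free edge 9 mm farther out and 3 mm higher; fully on: the half lies level, 68 mm up (5 mm lower). Frame and panel lie 7 mm or more below that. x axis: along the rocker from raised to other half, tilting up with the joint; y: across.
- supply_rocker (a joint): Angle (rad) of the red bench power box rocker: 0 off (the half nearer the robot raised by 0.36 rad), 0.36 fully on (that half level, the other raised). About 3 to 4 N at the spot moves it; it is stiff and stays wherever it is left, so it must be pushed down to its stop.
- readout_rocker_spot (a point): Place to touch on the blue rocker of the torque readout: top face of its raised half, 15 mm from the pivot line, mid-width. Off: 63 mm above the bench, the free edge 9 mm farther out and 3 mm higher; fully on: the half lies level, 58 mm up (5 mm lower). Frame and panel lie 7 mm or more below that. x axis: along the rocker from raised to other half, tilting up with the joint; y: across.
- readout_rocker (a joint): Angle (rad) of the blue torque readout rocker: 0 off (the half nearer the robot raised by 0.36 rad), 0.36 fully on (that half level, the other raised). About 3 to 4 N at the spot moves it; it is stiff and stays wherever it is left, so it must be pushed down to its stop.
- drive_rocker_spot (a point): Place to touch on the green rocker of the load unit: top face of its raised half, 15 mm from the pivot line, mid-width. Off: 79 mm above the bench, the free edge 9 mm farther out and 3 mm higher; fully on: the half lies level, 74 mm up (5 mm lower). Frame and panel lie 7 mm or more below that. x axis: along the rocker from raised to other half, tilting up with the joint; y: across.
- drive_rocker (a joint): Angle (rad) of the green load unit rocker: 0 off (the half nearer the robot raised by 0.36 rad), 0.36 fully on (that half level, the other raised). About 3 to 4 N at the spot moves it; it is stiff and stays wherever it is left, so it must be pushed down to its stop.
- power_box: Bench power box: aluminium case, black end plates, 180 mm (x) by 142 mm (y), flat top 58 mm up (ends 61), two round outlets on top; red rocker switch (48 by 26 mm, black frame) 50 mm from the middle towards the robot. Stands loose on rubber feet, 0.9 kg. Origin: centre of the underside; x points away from the robot at yaw 0.
- readout: Torque readout: white desktop case 190 mm (x) by 160 mm (y); dark flat key deck 48 mm up on the robot's side, behind it a tilted teal-framed display rising to 97 mm from the middle on. Blue rocker switch (48 by 26 mm, black frame) on the deck, 50 mm from the middle towards the robot, 42 mm to +y. Stands loose on rubber feet, 0.95 kg. Origin: centre of the underside.
- load_unit: Torque load unit, bolted down: steel base 280 mm (x) by 190 mm (y), black face plate 130 mm high 50 mm beyond the middle, knob and drive on it, two barrels behind. Towards the robot a grey pod, 64 mm high, 85 by 170 mm, with the green rocker switch (48 by 26 mm, black frame; 88 mm from the middle towards the robot, 42 mm to +y) and the red stop button. Origin: centre of the underside.
- stop_top (a point): Top of the red mushroom stop button (38 mm across, 26 mm high) on a yellow plate on the load unit's pod, 90 mm beside the green rocker. Must not be pressed.
- stop_button (a joint): Travel of the red stop button in m, 0 out, 0.006 pressed.
- socket: Loose dark steel socket, 28 mm across, 38 mm high, standing on the rear part of the power box, about 110 mm behind its rocker. Origin: centre of its underside.
- transducer: Loose steel torque transducer with a red band, 74 mm across the flange, 91 mm high, standing on the bench at the left. Origin: centre of its underside.
- wrench: Loose steel spanner 200 mm long lying on the bench at the right. Origin: the middle of its underside.
- driver: Loose blue torque screwdriver, 155 mm long, 34 mm high, lying at the front left near the robot. Origin: near its middle, on the bench.
- adapter: Loose steel square-drive adapter, 36 mm across, 47 mm high, standing at the front near the robot. Origin: centre of its underside.
- bit_case: Loose closed red bit case, 60 by 90 by 32 mm, lying at the front right near the robot. Origin: centre of its underside.
Things that resemble listed ones, but are neither listed nor needed, are in the scene too. Leave any yellow look-alike of the power_box alone. There is more than one size of the driver; the job needs the larger.

How it is judged:
By the outcome, as a careful person would: the job done as asked, in the order asked, and still so for the second after the job is handed in, with the robot touching nothing.
It also fails if it takes over 48 s, if anything falls off the work surface, if the arm or the gripper's body presses on something with over 40 N, if the wrist force passes 120 N, or if a joint passes its speed limit or range.

ROBOT

A 6-joint arm with a two-finger parallel gripper is mounted at the origin on the work surface. World frame = base frame: x ahead of the robot, y to its left, z up, the work surface at z = 0. Lengths are in m, angles in rad, forces in N, time in s.
With the tool pointing down it reaches from about 0.425 to 0.95 m from the base axis. Payload 14.7 kg.
Tool frame: the origin (TCP) lies midway between the tips of the shut fingers; the grasp point (between the pads) lies 19 mm behind it; z points along the fingers, y is the direction in which the jaws open and shut (so a half turn about z gives the same grasp; the last joint's range is limited). The gripper opens to 85 mm and grips with 20 to 120 N. Pads are 22 mm wide; open, the fingers measure 114 mm over their backs; the gripper's body (76 mm by 85 mm) begins 54 mm behind the grasp point. The pads swing forward as they close: fully open they stand 13 mm farther back than shut.
Start: joints at [-1.314, 0.48, 1.596, -0, 1.065, -0.047], TCP at [0.194, -0.62, 0.231] pointing down, gripper open.
Joint ranges: [-2.75, 2.75], [-0.82, 2.05], [0.23, 2.67], [-1.56, 4.7], [0.09, 2.69], [-2.92, 2.92]. Speed limits (rad/s): [1.89, 1.89, 2.39, 3.01, 3.01, 3.01].

INTERFACE

Orientations are given as a unit quaternion [x, y, z, w].
In Python, from workcell import readout, viewer, workorder gives the robot as it stands.
- The arm moves only by the tool play_rows, never from a script. Its argument "deltas" is text: rows parted by semicolons, each of 7 numbers parted by spaces: the shift along the world's x, y, z in cm, then the turn, a rotation vector about the world's x, y, z in degrees, then the opening, from 0 (shut) to 1 (fully open). In form: tx ty tz wx wy wz hand; .... A call has 1 to 12 rows; each row is the pose to reach, as a shift and turn from the pose measured when the call began; what a row does not reach only later rows make up. A row lasts 1/12 s, in which the tool goes at most 41.7 mm and 7.16 degrees, less where a joint would pass 70% of its speed; a pose out of reach is approached as far as the arm can. A call with a gripper value outside its range is refused whole. The fingers move at their own pace and stop on an object; "newtons" is the grip in N (left out, the last holds). Time passes only in rows, so rows that repeat a pose let the fingers close. It gives the time, the measured TCP pose, the force and the opening at its end, in the units of the state.
- readout.read_state(): the state, without advancing time (a new reading comes with each control period).
- viewer.read_camera(name): name is "side" or "top" or "wrist"; returns a dict with "frame" (420x560x3 uint8, red, green, blue), "vertical_fov" (degrees; the focal length in pixels is half the picture's height over the tangent of half this angle, whatever the lens; pixels are square), "cx", "cy" (the principal point, pixels), "eye" and "orientation" of the camera in the world; the wrist camera has in their place "tool_from_camera" (4x4, takes a point from camera to tool coordinates, whose origin is the TCP and whose axes are the flange's). Camera axes: x right, y up, looking along -z (the intrinsics and any distortion apply to the point x, -y, -z); pixel columns grow to the right and rows downward; lengths in m; the calibration is good to about 2 mm. A picture is of the moment at which its call begins: read the wrist's pose just before it. There is no depth.
- workorder.hand_in(): hands the job in, once; it reports no verdict.
The state is a dict: "clock": time; "joints": joint angles; "qd": joint speeds; "joint_torque": joint torques, N m; "tcp_pos": TCP position; "tool_rot": TCP orientation; "ft_force": force on the tool from outside, world axes, zero at the start; "moment": the same for the moment, N m; "gripper_width": finger opening in m.
Only numpy, scipy, OpenCV 4.12 (cv2) and the standard library are available. Lean on these libraries where they do the work, as an engineer would, in place of code of your own. Each camera call takes 0.05 s, during which the arm holds its last target. There are 200 camera calls.

## Working session

There is one attempt and no reset: what is moved stays moved. The work goes in short steps, Python scripts to look and compute and a tool call to move; the robot and the scene stay as the last step left them, time stands still between calls to the robot, and variables do not carry over. Pictures are saved under pics/ and viewed, about 8 in all and at most 12, crops included, and the job is handed in when it is done.

Besides the shell and the picture viewer there is one more tool, called as name(argument=value, ...) on one line, values as JSON. play_rows: Moves the arm, as the interface text tells. Its arguments: {"type":"object","properties":{"deltas":{"type":"string"},"newtons":{"type":"number"}},"required":["deltas"]}

```bash
mkdir -p pics; ls; python3 - <<'E'
from workcell import readout, viewer
import cv2,pickle
print(readout.read_state())
d={}
for n in ("top","side"):
    c=viewer.read_camera(n); d[n]=c
    cv2.imwrite(f"pics/{n}0.png",c["frame"][:,:,::-1])
    print({k:v for k,v in c.items() if k!="frame"})
pickle.dump(d,open("c0.pkl","wb"))
E
```

```text
pics
{'clock': 0.0, 'joints': array([-1.31354471e+00,  4.80824744e-01,  1.59690947e+00,  2.51334168e-06,
        1.06508430e+00, -4.66178955e-02]), 'qd': array([-9.39142730e-04, -5.98390811e-05, -1.60545969e-04, -1.49911730e-03,
        4.59585543e-04,  7.00463381e-04]), 'joint_torque': array([ 1.30304172e-03, -9.50655842e+01, -4.30185735e+01,  4.51628853e-05,
        1.24181414e-02, -7.71974373e-05]), 'tcp_pos': array([ 0.19438989, -0.6198021 ,  0.23066372]), 'tool_rot': array([ 9.88480008e-01,  1.51350251e-01, -6.33395323e-05, -6.09648003e-04]), 'ft_force': array([-0.90628698, -0.83951411, -0.18064235]), 'moment': array([-0.004121  , -0.03042321,  0.01869516]), 'gripper_width': 0.0854070442205285}
{'vertical_fov': 54.28941610799992, 'cx': 279.106930841867, 'cy': 207.0483309484018, 'eye': array([0.34926937, 0.00986976, 1.45171009]), 'orientation': array([-0.03174615,  0.03192276,  0.71328333, -0.69942835])}
{'vertical_fov': 54.51753998754427, 'cx': 275.0148208601461, 'cy': 206.28110116897867, 'eye': array([-0.0778168 ,  0.57681669,  0.89904497]), 'orientation': array([-0.14423002,  0.3584394 ,  0.85387307, -0.34874013])}
```

View pics/top0.png

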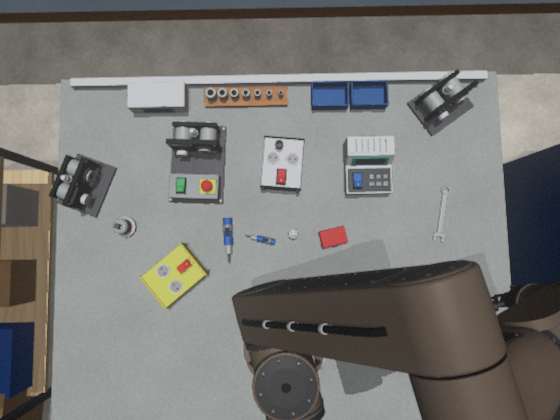

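View pics/side0.png

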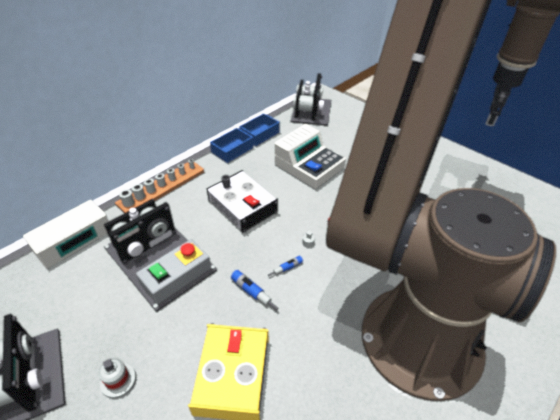

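Top view: the red rocker is near (281,177), blue near (357,181) and green near (181,186). The yellow look-alike is at (174,275). Next I'll measure these from both views.

```bash
cat > h.py <<'E'
import numpy as np, cv2
from scipy.spatial.transform import Rotation as R
def pose(c): return np.array(c["eye"]), R.from_quat(c["orientation"]).as_matrix()
def ray(c,uv):
    e,M=pose(c); f=c["frame"].shape[0]/2/np.tan(np.radians(c["vertical_fov"]/2))
    d=np.array([(uv[0]-c["cx"])/f,-(uv[1]-c["cy"])/f,-1.]); return e,M@d
def onz(c,uv,z):
    e,d=ray(c,uv); return e+d*(z-e[2])/d[2]
def tri(c1,u1,c2,u2):
    A=[];b=[]
    for c,u in((c1,u1),(c2,u2)):
        e,d=ray(c,u); d=d/np.linalg.norm(d);P=np.eye(3)-np.outer(d,d);A.append(P);b.append(P@e)
    return np.linalg.lstsq(np.vstack(A),np.hstack(b),rcond=None)[0]
RNG={"red":[((0,140,70),(8,255,255)),((172,140,70),(180,255,255))],"blue":[((105,150,70),(125,255,255))],"green":[((50,120,50),(85,255,255))]}
def blobs(img,col,amin=15):
    h=cv2.cvtColor(img,cv2.COLOR_RGB2HSV); m=sum(cv2.inRange(h,a,b) for a,b in RNG[col])
    n,l,s,ce=cv2.connectedComponentsWithStats(m)
    out=[]
    for i in range(1,n):
        if s[i,4]>=amin:
            p=np.argwhere(l==i)[:,::-1].astype(np.float32)
            out.append((ce[i].round(1),int(s[i,4]),cv2.minAreaRect(p),s[i,:4],cv2.boxPoints(cv2.minAreaRect(p))))
    return out
E
python3 - <<'E'
import pickle; from h import *
d=pickle.load(open("c0.pkl","rb"))
t,s=d["top"],d["side"]
for col,z,pt in(("red",.07,(281,177)),("blue",.06,(357,181)),("green",.076,(181,186))):
    print(col)
    b=min(blobs(t["frame"],col),key=lambda b:np.hypot(*(b[0]-pt)))
    print(" top",b[0],b[1],b[3],onz(t,b[0],z).round(4))
    for q in b[4]: print("   corner",onz(t,q,z)[:2].round(4))
    for q in blobs(s["frame"],col):
        x=tri(t,b[0],s,q[0])
        print(" side",q[0],q[1],onz(s,q[0],z).round(4),"tri",x.round(4))
im=cv2.resize(t["frame"][110:210,150:410,::-1],None,fx=3,fy=3,interpolation=cv2.INTER_CUBIC)
cv2.imwrite("pics/crop1.png",im)
E
```

```text
red
 top [281.  176.3] 70 [277 170   8  13] [ 5.792e-01 -2.000e-04  7.000e-02]
   corner [0.6012 0.013 ]
   corner [ 0.6007 -0.0109]
   corner [ 0.5594 -0.01  ]
   corner [0.5598 0.0138]
 side [250.9 200.7] 89 [0.5756 0.0052 0.07  ] tri [5.808e-01 1.000e-04 6.300e-02]
 side [187.3 249.2] 126 [0.5604 0.2478 0.07  ] tri [ 0.6707  0.0808 -0.1508]
 side [234.2 341.3] 207 [0.2801 0.3329 0.07  ] tri [ 0.7723 -0.0064 -1.0761]
 side [118.7 382.4] 74 [0.3798 0.5543 0.07  ] tri [ 0.6915  0.2668 -0.5206]
blue
 top [357.4 182.5] 21 [355 180   6   6] [ 0.5542 -0.2618  0.06  ]
   corner [ 0.563  -0.2539]
   corner [ 0.5627 -0.2711]
   corner [ 0.5454 -0.2704]
   corner [ 0.5457 -0.2533]
 side [511.3 103.6] 10858 [ 0.2543 -1.1064  0.06  ] tri [ 0.2809 -0.1939  0.5253]
 side [244.5 137.4] 1425 [ 0.8359 -0.2079  0.06  ] tri [ 0.5953 -0.1432  0.2266]
 side [312.9 165.4] 93 [ 0.5608 -0.2583  0.06  ] tri [ 0.557  -0.2594  0.0612]
 side [299.2 259.2] 21 [0.3344 0.0609 0.06  ] tri [ 0.673  -0.3907 -0.6563]
 side [287.  265.7] 63 [0.3427 0.0983 0.06  ] tri [ 0.7038 -0.3833 -0.7271]
 side [235.5 275.1] 59 [0.4147 0.2101 0.06  ] tri [ 0.7321 -0.2381 -0.6045]
 side [251.4 289. ] 162 [0.3563 0.2104 0.06  ] tri [ 0.7681 -0.3225 -0.8747]
green
 top [180.  187.4] 28 [177 185   7   7] [0.5469 0.3427 0.076 ]
   corner [0.5553 0.3529]
   corner [0.5549 0.3325]
   corner [0.5344 0.3325]
   corner [0.5348 0.3528]
 side [157.5 271. ] 151 [0.5522 0.3441 0.076 ] tri [0.5479 0.3436 0.0793]
```

View pics/crop1.png

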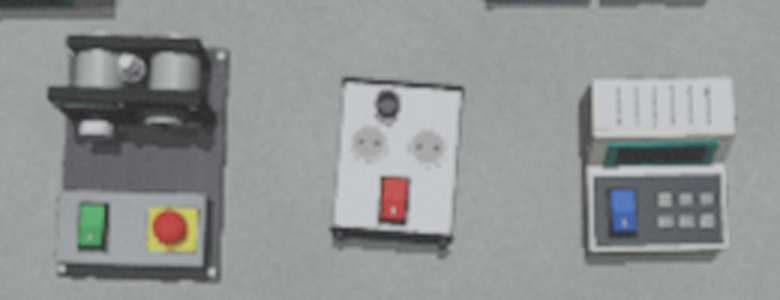

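The crop shows the red rocker near crop (394,200), blue near (623,211) and green near (92,227), all close to yaw 0. The triangulated heights (63, 61 and 79 mm) fit the given ones. I'll go above the red rocker with the fingers shut for a close look.

play_rows(deltas="4 6 0 0 0 -3 0;8 12 0 0 0 -6 0;11 18 0 0 0 -9 0;14 24 0 0 0 -12 0;17 29 0 0 0 -15 0;20 34 0 0 0 -17.4 0;23 39 0 0 0 -17.4 0;26 44 0 0 0 -17.4 0;29 49 0 0 0 -17.4 0;32 54 0 0 0 -17.4 0;35 59 0 0 0 -17.4 0;37 62 0 0 0 -17.4 0", newtons=20)

```text
clock: 1.1
tcp_pos: [0.4499, -0.1883, 0.2307]
tool_rot: [1.0, -0.0, -0.0, -0.001]
ft_force: [1.2, -0.9, 0.1]
gripper_width: 0.0002
```

play_rows(deltas="0 0 0 0 0 0 0;0 0 0 0 0 0 0;0 0 0 0 0 0 0")

```text
clock: 1.35
tcp_pos: [0.4498, -0.1882, 0.2306]
tool_rot: [1.0, 0.001, -0.0, -0.001]
ft_force: [-0.1, -0.2, -0.6]
gripper_width: -0.0001
```

play_rows(deltas="3 4 0 0 0 0 0;5 8 0 0 0 0 0;8 12 0 0 0 0 0;10 16 0 0 0 0 0;11 18.8 0 0 0 0 0;11 18.8 0 0 0 0 0;11 18.8 0 0 0 0 0;11 18.8 0 0 0 0 0")

```text
clock: 2.02
tcp_pos: [0.5595, -0.0013, 0.2302]
tool_rot: [1.0, 0.001, -0.001, -0.0]
ft_force: [0.7, -1.4, -0.3]
gripper_width: 0.0001
```

```bash
cat >> h.py <<'E'
def wrist(name):
    from workcell import readout, viewer
    s=readout.read_state(); c=viewer.read_camera("wrist")
    T=np.eye(4);T[:3,:3]=R.from_quat(s["tool_rot"]).as_matrix();T[:3,3]=s["tcp_pos"]
    W=T@np.array(c["tool_from_camera"]); c["eye"]=W[:3,3]; c["orientation"]=R.from_matrix(W[:3,:3]).as_quat()
    cv2.imwrite(f"pics/{name}.png",c["frame"][:,:,::-1]); print(s["clock"],s["tcp_pos"].round(4),s["ft_force"].round(2),"eye",c["eye"].round(3))
    return c,s
def loc(c,col,z):
    for b in blobs(c["frame"],col,150):
        print(col,b[0],b[1],onz(c,b[0],z)[:2].round(4),"corners",[onz(c,q,z)[:2].round(4).tolist() for q in b[4]])
E
python3 - <<'E'
from h import *
c,s=wrist("w1"); loc(c,"red",.07)
E
```

```text
2.0167 [ 0.5595 -0.0013  0.2302] [ 0.74 -1.4  -0.34] eye [ 0.641 -0.001  0.372]
red [278.9 169.8] 1226 [ 0.5839 -0.001 ] corners [[0.5599, 0.0145], [0.6084, 0.0095], [0.6061, -0.016], [0.5573, -0.0123]]
red [ 22.9 201.5] 1281 [0.551  0.2629] corners [[0.5695, 0.2802], [0.5695, 0.2347], [0.5307, 0.2439], [0.5307, 0.2912]]
red [412.6 309.7] 2600 [ 0.4194 -0.157 ] corners [[0.4387, -0.1055], [0.4548, -0.1826], [0.39, -0.2033], [0.3719, -0.122]]
red [ 24.9 394.7] 457 [0.2893 0.3288] corners [[0.2863, 0.3521], [0.3169, 0.3138], [0.2924, 0.3052], [0.2607, 0.3441]]
```

View pics/w1.png

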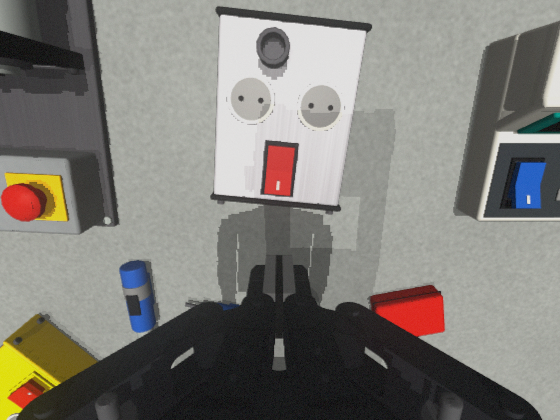

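The wrist view shows the red rocker at (279,170), with its pivot at about (0.583, −0.001), so the spot is at about (0.568, 0.000). Yellow is off to the lower left. I'll descend to just above the spot.

play_rows(deltas="0.8 0.1 -3 0 0 0 0;0.8 0.1 -6 0 0 0 0;0.8 0.1 -9 0 0 0 0;0.8 0.1 -12 0 0 0 0;0.8 0.1 -14 0 0 0 0;0.8 0.1 -14.5 0 0 0 0;0.8 0.1 -14.5 0 0 0 0;0.8 0.1 -14.5 0 0 0 0")

```text
clock: 2.73
tcp_pos: [0.5674, -0.0019, 0.0862]
tool_rot: [1.0, -0.001, -0.0, -0.0]
ft_force: [-0.4, -0.2, 0.1]
gripper_width: 0.0004
```

```bash
python3 - <<'E'
from h import *
c,s=wrist("w2"); loc(c,"red",.07)
cv2.imwrite("pics/w2c.png",cv2.resize(c["frame"][100:340,130:430,::-1],None,fx=2,fy=2))
E
```

```text
2.7333 [ 0.5674 -0.0019  0.0862] [-0.43 -0.16  0.09] eye [ 0.649 -0.002  0.228]
red [277.8 224.4] 3150 [ 0.5886 -0.001 ] corners [[0.5623, 0.0146], [0.609, 0.0094], [0.6066, -0.0158], [0.5594, -0.0128]]
red [502.1 381.2] 183 [ 0.4764 -0.1502] corners [[0.4794, -0.1406], [0.4861, -0.1421], [0.4744, -0.1607], [0.4675, -0.1593]]
```

View pics/w2c.png

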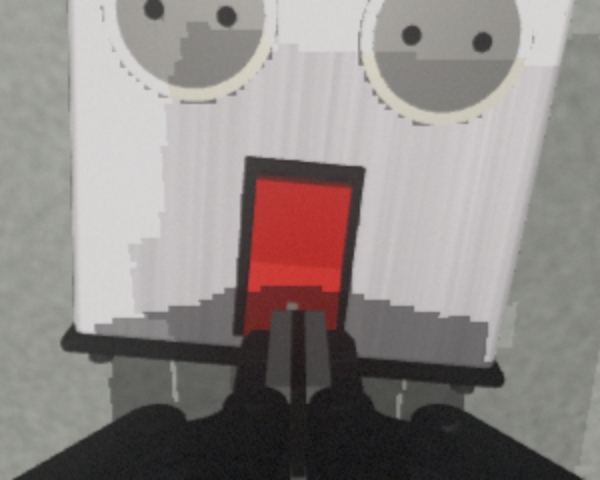

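The crop shows the fingertips (about (297,330)) over the raised near half, with the pivot line at about row 263. I'll press down in small steps.

play_rows(deltas="0 0.1 -0.6 0 0 0 0;0 0.1 -0.9 0 0 0 0;0 0.1 -1.2 0 0 0 0;0 0.1 -1.4 0 0 0 0;0 0.1 -1.4 0 0 0 0")

```text
clock: 3.2
tcp_pos: [0.5678, -0.0006, 0.0725]
tool_rot: [1.0, -0.0, 0.0, -0.0]
ft_force: [-0.3, -0.7, 1.1]
gripper_width: -0.0002
```

play_rows(deltas="0 0 -0.15 0 0 0 0;0 0 -0.3 0 0 0 0;0 0 -0.4 0 0 0 0;0 0 -0.4 0 0 0 0")

```text
clock: 3.53
tcp_pos: [0.5677, -0.0005, 0.0682]
tool_rot: [1.0, -0.0, -0.0, -0.0]
ft_force: [-0.7, 0.6, 0.2]
gripper_width: -0.0001
```

play_rows(deltas="0 0 -0.05 0 0 0 0;0 0 -0.05 0 0 0 0;0 0 -0.05 0 0 0 0")

```text
clock: 3.78
tcp_pos: [0.5678, -0.0005, 0.068]
tool_rot: [1.0, -0.0, 0.0, -0.0]
ft_force: [-1.6, 0.7, 7.1]
gripper_width: 0.0004
```

play_rows(deltas="0 0 -0.05 0 0 0 0;0 0 -0.05 0 0 0 0;0 0 -0.05 0 0 0 0")

```text
clock: 4.03
tcp_pos: [0.5678, -0.0005, 0.0679]
tool_rot: [1.0, -0.0, 0.0, -0.0]
ft_force: [-4.1, -0.2, 10.3]
gripper_width: -0.0002
```

```bash
python3 - <<'E'
from h import *
c,s=wrist("w3"); loc(c,"red",.07)
cv2.imwrite("pics/w3c.png",cv2.resize(c["frame"][100:340,130:430,::-1],None,fx=2,fy=2))
E
```

```text
4.0333 [ 5.678e-01 -5.000e-04  6.790e-02] [-4.08 -0.16 10.28] eye [ 0.649 -0.     0.209]
red [281.9 230.4] 3010 [ 0.5927 -0.0017] corners [[0.5738, 0.0131], [0.6082, 0.01], [0.6062, -0.0164], [0.5715, -0.0152]]
```

View pics/w3c.png

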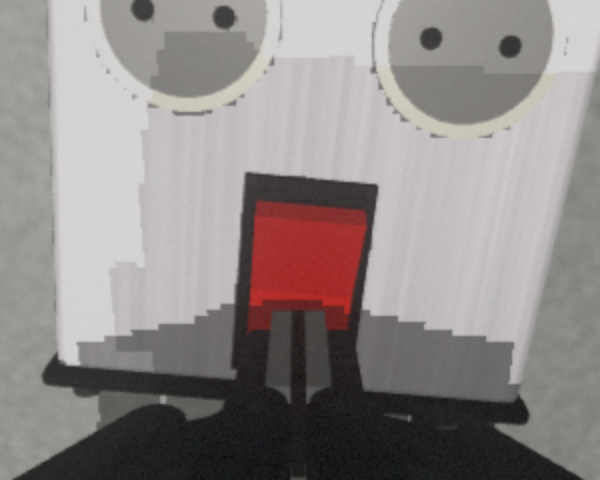

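The far half is now raised and visible. TCP z is 67.9 mm, matching the 68 mm stop, and the force has risen to 10 N, so red is fully on. I'll go straight up and then to blue.

play_rows(deltas="0 0 0.5 0 0 0 0;0 0 3 0 0 0 0;0 0 7 0 0 0 0;0 0 11 0 0 0 0;0 -2 13 0 0 0 0;-0.3 -6 13 0 0 0 0;-0.5 -10 13 0 0 0 0;-0.7 -14 13 0 0 0 0;-1 -18 13 0 0 0 0;-1 -22 13 0 0 0 0;-1 -25 13 0 0 0 0;-1 -26 13 0 0 0 0")

```text
clock: 5.08
tcp_pos: [0.5577, -0.2649, 0.1981]
tool_rot: [1.0, -0.002, 0.001, 0.0]
ft_force: [-0.3, 0.1, -0.2]
gripper_width: 0.0
```

play_rows(deltas="0 0 0 0 0 0 0;0 0 0 0 0 0 0;0 0 0 0 0 0 0")

```text
clock: 5.33
tcp_pos: [0.5576, -0.2638, 0.1981]
tool_rot: [1.0, -0.001, 0.0, 0.0]
ft_force: [0.5, 0.5, -1.3]
gripper_width: -0.0001
```

```bash
python3 - <<'E'
from h import *
c,s=wrist("w4"); loc(c,"blue",.06); loc(c,"red",.07)
cv2.imwrite("pics/w4.png",c["frame"][:,:,::-1])
E
```

```text
5.3333 [ 0.5576 -0.2638  0.1981] [ 0.45  0.54 -1.31] eye [ 0.638 -0.263  0.34 ]
blue [278.7 189.8] 1322 [ 0.5675 -0.2635] corners [[0.5901, -0.251], [0.59, -0.2759], [0.5413, -0.2763], [0.5414, -0.2501]]
blue [ 15.  327.3] 331 [0.4129 0.0274] corners [[0.4052, 0.0451], [0.4252, 0.0361], [0.4179, 0.008], [0.3976, 0.0166]]
blue [ 47.6 335.3] 182 [ 0.4021 -0.0059] corners [[0.3951, 0.0054], [0.4141, -0.0036], [0.4091, -0.0171], [0.39, -0.0084]]
red [  3.4 189. ] 230 [ 0.5719 -0.0135] corners [[0.5911, -0.016], [0.591, -0.0239], [0.5596, -0.0152], [0.5596, -0.0069]]
red [229.9 302.9] 164 [ 0.4501 -0.2127] corners [[0.4517, -0.1994], [0.4572, -0.224], [0.4464, -0.2254], [0.4407, -0.2005]]
```

View pics/w4.png

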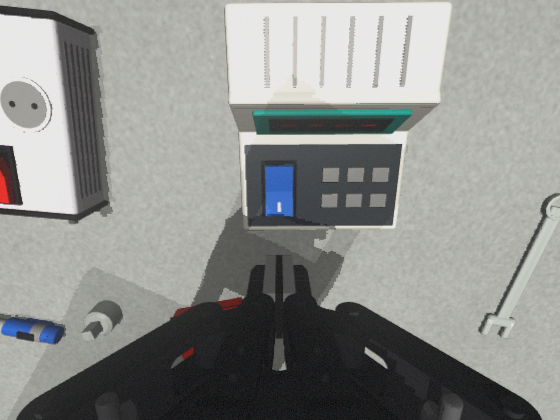

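Blue rocker at (279,190): the pivot is at about (0.566, −0.263) and the spot at about (0.551, −0.263). The deck is level and the display lies beyond it.

play_rows(deltas="-0.6 0 -3 0 0 0 0;-0.6 0 -6 0 0 0 0;-0.6 0 -9 0 0 0 0;-0.6 0 -11 0 0 0 0;-0.6 0 -12 0 0 0 0;-0.6 0 -12.4 0 0 0 0;-0.6 0 -12.4 0 0 0 0;-0.6 0 -12.4 0 0 0 0")

```text
clock: 6.05
tcp_pos: [0.5525, -0.2633, 0.0752]
tool_rot: [1.0, -0.001, 0.001, 0.0]
ft_force: [0.5, 1.1, 0.4]
gripper_width: 0.0003
```

play_rows(deltas="0 0 -0.4 0 0 0 0;0 0 -0.7 0 0 0 0;0 0 -1.0 0 0 0 0;0 0 -1.2 0 0 0 0;0 0 -1.2 0 0 0 0")

```text
clock: 6.47
tcp_pos: [0.5524, -0.2634, 0.0631]
tool_rot: [1.0, -0.001, 0.001, 0.0]
ft_force: [0.6, -0.6, 1.0]
gripper_width: 0.0002
```

play_rows(deltas="-0.1 0 -0.15 0 0 0 0;-0.1 0 -0.3 0 0 0 0;-0.1 0 -0.45 0 0 0 0;-0.1 0 -0.45 0 0 0 0")

```text
clock: 6.8
tcp_pos: [0.5515, -0.2635, 0.0584]
tool_rot: [1.0, -0.001, 0.001, 0.001]
ft_force: [0.2, 0.2, 1.5]
gripper_width: 0.0002
```

play_rows(deltas="0 0 -0.06 0 0 0 0;0 0 -0.06 0 0 0 0;0 0 -0.06 0 0 0 0")

```text
clock: 7.05
tcp_pos: [0.5514, -0.2635, 0.058]
tool_rot: [1.0, -0.001, 0.001, 0.001]
ft_force: [0.1, -0.0, 5.7]
gripper_width: -0.0
```

```bash
python3 - <<'E'
from h import *
c,s=wrist("w5"); loc(c,"blue",.06)
cv2.imwrite("pics/w5c.png",cv2.resize(c["frame"][100:340,130:430,::-1],None,fx=2,fy=2))
E
```

```text
7.05 [ 0.5514 -0.2635  0.058 ] [ 0.08 -0.04  5.66] eye [ 0.632 -0.263  0.2  ]
blue [279.4 230.9] 2954 [ 0.576  -0.2634] corners [[0.5899, -0.2504], [0.5898, -0.2767], [0.5572, -0.2775], [0.5574, -0.2494]]
```

View pics/w5c.png

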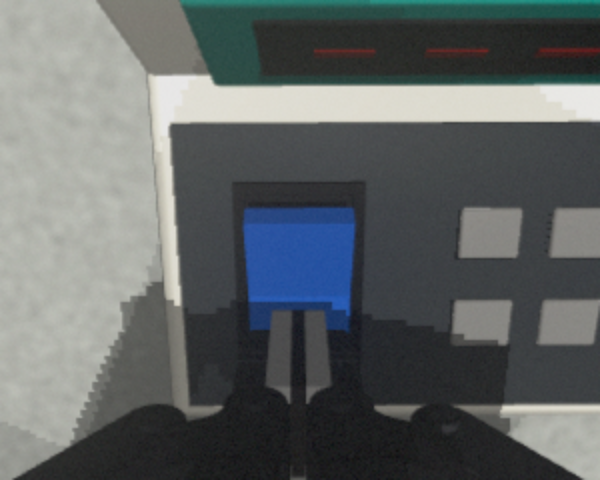

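The blue rocker is flipped, with the far half tilted up; TCP z 58.0 mm matches the stop. One small nudge to confirm the stop, then up and across to green.

play_rows(deltas="0 0 -0.05 0 0 0 0;0 0 -0.05 0 0 0 0;0 0 -0.05 0 0 0 0")

```text
clock: 7.35
tcp_pos: [0.5515, -0.2635, 0.0579]
tool_rot: [1.0, -0.001, 0.001, 0.001]
ft_force: [-0.4, 0.8, 10.6]
gripper_width: -0.0001
```

play_rows(deltas="0 0 0.5 0 0 0 0;0 0 3 0 0 0 0;0 0 7 0 0 0 0;0 0 11 0 0 0 0;0 2 14 0 0 0 0;0 6 15 0 0 0 0;0 10 15 0 0 0 0;0 14 15 0 0 0 0;0 18 15 0 0 0 0;0 22 15 0 0 0 0;0 26 15 0 0 0 0;0 30 15 0 0 0 0")

```text
clock: 8.35
tcp_pos: [0.5508, 0.0383, 0.2081]
tool_rot: [1.0, -0.001, 0.001, 0.001]
ft_force: [0.8, -0.7, 0.0]
gripper_width: -0.0
```

play_rows(deltas="0 4 0 0 0 0 0;0 8 0 0 0 0 0;0 12 0 0 0 0 0;0 16 0 0 0 0 0;0 20 0 0 0 0 0;0 24 0 0 0 0 0;0 28 0 0 0 0 0;0 30.5 0 0 0 0 0;0 30.5 0 0 0 0 0;0 30.5 0 0 0 0 0")

```text
clock: 9.18
tcp_pos: [0.5501, 0.3445, 0.2077]
tool_rot: [1.0, 0.0, 0.001, 0.001]
ft_force: [0.4, -0.5, 0.3]
gripper_width: 0.0001
```

```bash
python3 - <<'E'
from h import *
c,s=wrist("w6"); loc(c,"green",.078)
E
```

```text
9.1833 [0.5501 0.3445 0.2077] [ 0.43 -0.51  0.33] eye [0.631 0.345 0.349]
green [281.8 191.3] 1401 [0.5608 0.3418] corners [[0.536, 0.3567], [0.5846, 0.3532], [0.5831, 0.3278], [0.5342, 0.3298]]
```

View pics/w6.png

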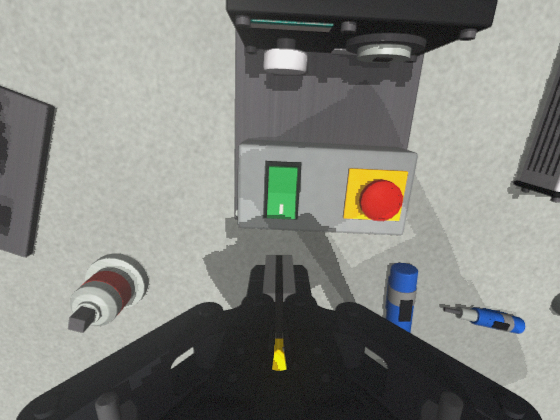

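Green rocker at (282,191): the pivot is at about (0.559, 0.342), so I aim for (0.544, 0.3425). The stop button at (381,200) is 90 mm clear.

play_rows(deltas="-0.6 -0.2 -3 0 0 0 0;-0.6 -0.2 -6 0 0 0 0;-0.6 -0.2 -9 0 0 0 0;-0.6 -0.2 -11 0 0 0 0;-0.6 -0.2 -11.5 0 0 0 0;-0.6 -0.2 -11.5 0 0 0 0;-0.6 -0.2 -11.5 0 0 0 0")

```text
clock: 9.82
tcp_pos: [0.5448, 0.3407, 0.0937]
tool_rot: [1.0, -0.001, 0.001, 0.001]
ft_force: [0.2, 0.6, 0.2]
gripper_width: 0.0003
```

play_rows(deltas="0 0 -0.4 0 0 0 0;0 0 -0.7 0 0 0 0;0 0 -1.0 0 0 0 0;0 0 -1.2 0 0 0 0;0 0 -1.2 0 0 0 0")

```text
clock: 10.23
tcp_pos: [0.5449, 0.3408, 0.0816]
tool_rot: [1.0, -0.001, 0.001, 0.001]
ft_force: [0.8, 0.4, 1.0]
gripper_width: -0.0004
```

play_rows(deltas="-0.1 0.1 -0.15 0 0 0 0;-0.1 0.1 -0.3 0 0 0 0;-0.1 0.1 -0.45 0 0 0 0;-0.1 0.1 -0.6 0 0 0 0;-0.1 0.1 -0.7 0 0 0 0;-0.1 0.1 -0.7 0 0 0 0")

```text
clock: 10.73
tcp_pos: [0.5437, 0.3418, 0.0743]
tool_rot: [1.0, -0.001, 0.001, 0.001]
ft_force: [0.1, -0.7, 0.6]
gripper_width: -0.0002
```

play_rows(deltas="0 0 -0.06 0 0 0 0;0 0 -0.06 0 0 0 0;0 0 -0.06 0 0 0 0")

```text
clock: 10.98
tcp_pos: [0.5437, 0.3418, 0.074]
tool_rot: [1.0, -0.001, 0.001, 0.001]
ft_force: [-2.0, -0.5, 6.9]
gripper_width: -0.0
```

play_rows(deltas="0 0 -0.06 0 0 0 0;0 0 -0.06 0 0 0 0;0 0 -0.06 0 0 0 0")

```text
clock: 11.23
tcp_pos: [0.5438, 0.3418, 0.0739]
tool_rot: [1.0, -0.001, 0.001, 0.001]
ft_force: [-4.8, -1.2, 10.8]
gripper_width: 0.0001
```

play_rows(deltas="0 0 0.5 0 0 0 0;0 0 3 0 0 0 0;0 0 7 0 0 0 0;0 0 11 0 0 0 0;0 0 13.5 0 0 0 0;0 0 13.5 0 0 0 0;0 0 13.5 0 0 0 0")

```text
clock: 11.82
tcp_pos: [0.5447, 0.3423, 0.2109]
tool_rot: [1.0, -0.001, 0.002, -0.0]
ft_force: [0.2, -0.5, -0.4]
gripper_width: 0.0001
```

```bash
python3 - <<'E'
from h import *
c,s=wrist("f1"); loc(c,"green",.078)
E
```

```text
11.8167 [0.5447 0.3423 0.2109] [ 0.18 -0.54 -0.39] eye [0.625 0.343 0.353]
green [279.4 185.4] 1358 [0.5606 0.3419] corners [[0.5366, 0.3569], [0.5834, 0.3538], [0.5821, 0.3277], [0.535, 0.3294]]
```

play_rows(deltas="0 -4 1 0 0 0 0;0 -8 2 0 0 0 0;0 -12 3 0 0 0 0;0 -16 4 0 0 0 0;0 -20 5 0 0 0 0;0 -24 6 0 0 0 0;0 -28 7 0 0 0 0;0 -32 8 0 0 0 0;0 -36 9 0 0 0 0;0 -40 9 0 0 0 0;0 -44 9 0 0 0 0;0 -46 9 0 0 0 0")

```text
clock: 12.87
tcp_pos: [0.5429, -0.122, 0.2979]
tool_rot: [1.0, -0.001, 0.0, 0.001]
ft_force: [-0.4, -0.2, -0.1]
gripper_width: -0.0003
```

play_rows(deltas="0 0 0 0 0 0 0;0 0 0 0 0 0 0;0 0 0 0 0 0 0")

```text
clock: 13.12
tcp_pos: [0.5423, -0.1217, 0.2967]
tool_rot: [1.0, -0.002, -0.001, 0.0]
ft_force: [-0.9, 0.4, -0.2]
gripper_width: 0.0004
```

```bash
python3 - <<'E'
from h import *
from workcell import viewer
c,s=wrist("f2"); loc(c,"red",.07); loc(c,"blue",.06)
t=viewer.read_camera("side")["frame"]
g=cv2.imread("pics/f1.png"); w=c["frame"][:,:,::-1]
a=cv2.resize(g[60:300,180:480],(400,320)); b=cv2.resize(w[:,:],(400,300))
d=cv2.resize(t[60:360,60:360,::-1],(400,400))
m=np.zeros((600,800,3),np.uint8); m[:280,:400]=a[:280]; m[300:,:400]=b; m[:400,400:]=d
cv2.imwrite("pics/fin.png",m)
E
```

```text
13.1167 [ 0.5423 -0.1217  0.2967] [-0.93  0.35 -0.18] eye [ 0.624 -0.121  0.438]
red [177.7 145.5] 867 [ 0.584 -0.002] corners [[0.6073, 0.0105], [0.6092, -0.0156], [0.5585, -0.0148], [0.5565, 0.0125]]
red [324.9 275. ] 1473 [ 0.409  -0.1841] corners [[0.4312, -0.1407], [0.4446, -0.2022], [0.3825, -0.217], [0.3678, -0.1527]]
blue [393.1 157.4] 798 [ 0.5671 -0.2631] corners [[0.5429, -0.2477], [0.5936, -0.2518], [0.5889, -0.2783], [0.5377, -0.2753]]
blue [ 69.9 244.8] 300 [0.4515 0.1614] corners [[0.4615, 0.1744], [0.4669, 0.1472], [0.4426, 0.1478], [0.4369, 0.1755]]
blue [ 80.7 281.1] 356 [0.3955 0.1585] corners [[0.416, 0.1728], [0.4226, 0.1476], [0.3798, 0.1468], [0.3729, 0.1728]]
blue [154.7 277. ] 182 [0.4014 0.0533] corners [[0.3946, 0.0685], [0.412, 0.063], [0.4053, 0.0348], [0.3877, 0.04]]
```

View pics/fin.png

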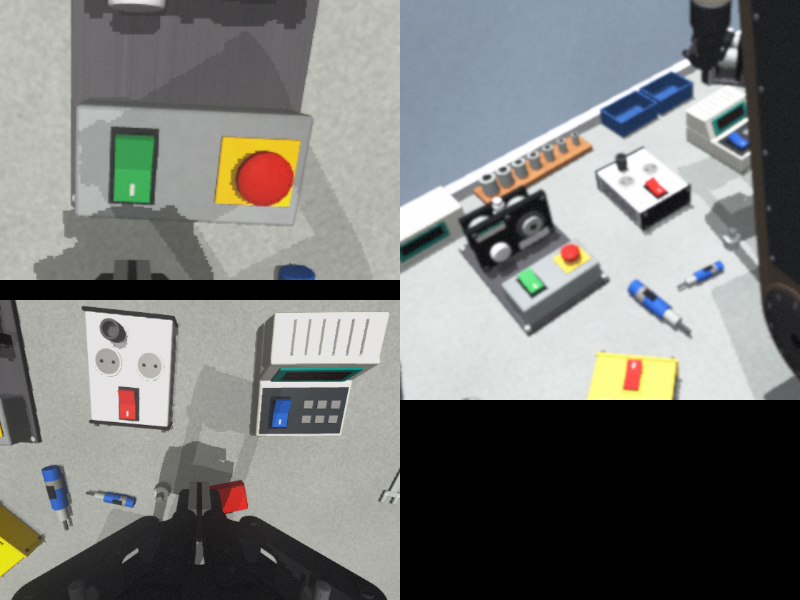

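All three rockers show the near half level and the far half raised: green at (133,165), red at (128,404) and blue at (282,411) in the montage. The socket, the stop button and the boxes have not moved. Handing in.

```bash
python3 -c "
from workcell import workorder; print(workorder.hand_in())"
```

```text
the job is handed in; nothing more can be done
None
```

I tapped the red rocker, then the blue, then the green fully over with the shut fingertips, and handed the job in with the arm clear at about 13 s.

- **Stops reached:** each push stopped at its stated "on" height, measured at 67.9, 57.9 and 73.9 mm. The last force reading on each was between 10 and 11 N. That is above the 3–4 N needed to move a rocker, because I pressed about 0.5 mm past first contact with the stop to make sure it was fully over.
- **Final views:** all three show the near half level and the far half raised. The red and blue rockers sit within about 1 mm of where they were measured at first, and the green one is on the bolted-down load unit, so the boxes have not shifted.
- **Left alone:** the stop button was not touched, and the socket, transducer, tools and yellow look-alike were not approached.
- **Not checked:** I did not measure the positions of the loose tools after the job. No check failed or disagreed.

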